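# Try the mixer's bearing cap on the peg and hold it bore-up for greasing

## Robot

A 6-joint arm with a two-finger parallel gripper is mounted at the origin on the work surface. World frame = base frame: x ahead of the robot, y to its left, z up, the work surface at z = 0. Lengths are in mm, angles in rad, forces in N, time in s.
With the tool pointing down it reaches from about 300 to 1000 mm from the base axis. Payload 5.1 kg.
Tool frame: the origin (TCP) lies at the very end of the fingers, on their centre line; the grasp point (between the pads) lies 19 mm behind it; z points along the fingers, y is the line along which they close (so a half turn about z gives the same grasp; the last joint's range is limited). The gripper opens to 95 mm and grips with 3 to 60 N. Pads are 20 mm wide; open, the fingers measure 119 mm over their backs; the gripper's body (75 mm by 180 mm) begins 59 mm behind the grasp point.
Start: joints at [1.254, 0.124, 1.65, -0, 1.367, -0.083], TCP at [150.612, 632.298, 214.656] pointing down, gripper open.
Joint ranges: [-2.61, 2.61], [-1.02, 2.33], [0.03, 2.71], [-1.35, 4.49], [0.32, 2.68], [-2.91, 2.91]. Speed limits (rad/s): [2.57, 2.57, 3.14, 3.14, 3.14, 3.14].

## Interface

Orientations are given as a unit quaternion [w, x, y, z].
In Python, from rig import monitor, optics, ticket gives the robot as it stands.
- The arm moves only by the tool carry_out, never from a script. Its arguments are lists of equal length, an entry for each row: "travel": the shift along the world's x, y, z in m, a list of three; "dr": the turn, a rotation vector about the world's x, y, z in rad, a list of three; "jaw": the gripper's target within -1 to 1 (shut at 1, half-way at 0, fully open at -1). A call has 1 to 8 rows; each row is the pose to reach, as a shift and turn from the pose commanded when the call began; what a row does not reach only later rows make up. A row lasts 1/8 s, in which the tool goes at most 62.5 mm and 10.7 degrees, less where a joint would pass 70% of its speed; a pose out of reach is approached as far as the arm can. A call with a gripper value outside its range is refused whole. The fingers move at their own pace and stop on an object; "force" is the grip in N (left out, the last holds). Time passes only in rows, so rows that repeat a pose let the fingers close. It gives the time, the measured TCP pose, the force, the opening and the grip force at its end, in the units of the state.
- monitor.sense(): the state, without advancing time (a new reading comes with each control period).
- optics.grab_frame(name): name is "scene" or "top" or "wrist"; returns the picture (400x640x3 uint8, blue, green, red); there is no depth.
- optics.camera_info(name): a dict with "K" (3x3 intrinsics, pixels), "k1" (the pictures are not rectified: a ray, as slopes to the right and down, at radius r is drawn at 1 + k1 r^2 times it, then the intrinsics apply), "world_to_cam" (4x4, takes a point from world to camera coordinates). Camera axes: x right, y up, looking along -z (the intrinsics and any distortion apply to the point x, -y, -z); pixel columns grow to the right and rows downward; lengths in mm; the calibration is good to about 2 mm. A picture is of the moment at which its call begins: read the wrist's pose just before it. camera_info takes no time and is no camera call; for the wrist camera it gives the pose at the moment of the call.
- ticket.sign_off(): hands the job in; it is judged then, once.
The state is a dict: "time_s": time; "joints": joint angles; "qvel": joint speeds; "joint_torque": joint torques, N m; "position": TCP position; "tcp_rot": TCP orientation; "wrist_force": force on the tool from outside, world axes, zero at the start; "wrist_torque": the same for the moment, N m; "opening": finger opening in mm; "grip_force": force on a finger pad.
Only numpy, scipy, OpenCV 4.12 (cv2) and the standard library are available. Lean on these libraries where they do the work, as an engineer would, in place of code of your own. Each camera call takes 0.05 s, during which the arm holds its last target. There are 200 camera calls.

## Task

Take the clay mixer's bearing cap out of its wooden cradle - it is the one of the two round aluminium pieces with a blind hole in one end, the other being solid - and feel for the hole by slipping it over the level steel peg until the peg touches bottom. Then draw it off, turn it hole-up and finish while holding it like that in the gripper, still and upright, over the middle of the drip tray and well clear of it (about 15 cm above the bench), ready to be greased. Do not shift or knock over the pots and tools around.

Things in the scene. Friction and masses are not known exactly. Their poses are not given: they have to be found in the camera images.
- cap: the bearing cap: a plain aluminium cylinder, 44 mm diameter, 70 mm long, about 0.2 kg. Origin at its very centre, x axis along its length. A round blind hole, 26 mm diameter (walls 9 mm) and 36 mm deep, opens in the middle of its +x end; the -x end is plain. It starts lying level, its centre 57.5 mm above the bench, the hole facing away from the robot, turned up to 60 degrees left or right
- roller: a solid aluminium cylinder of the same 44 x 70 mm with no hole, lying in the other, identical cradle; origin at its centre, x axis along its length. Not needed
- peg_tip (a point): centre of the free end of the level try-peg: round steel, 12 mm diameter, 50 mm long, its axis 85 mm above the bench, fixed. The peg points along this point's +x, its tip towards the robot. 50 mm behind the tip an upright post, 30 mm wide, 20 mm thick, 93 mm high, holds it; its 12 mm thick base reaches to 10 mm short of the tip
- drip_tray: square steel drip tray, 130 x 130 mm, rim 22 mm high, fixed; origin at the centre of its underside
- kiln_prop: plaster kiln prop, upright cylinder 34 mm diameter, 45 mm high, to be left alone; origin under its centre
- test_tile: glazed test tile 50 x 50 x 7 mm lying flat, to be left alone; origin under its centre
- rib: flat wooden rib 90 x 45 x 6 mm, to be left alone; origin under its centre
- slip_jar: jar 72 mm diameter, 100 mm high, to be left alone; origin under its centre
- clay_bowl: terracotta bowl 120 mm across, 55 mm high, to be left alone; origin under its centre
- mug: white mug 76 mm diameter, 85 mm high, to be left alone; origin under its centre
- cap_cradle: wooden cradle that carries the cap, fixed to the bench; origin under its centre. It is 36 mm wide under the cap and only its 10 mm thick base (100 x 85 mm) is wider, so the cap can be gripped across its diameter with the gripper leaning over the hole end; leaned the other way later, that grip brings the hole up
- glaze_brush: brush lying on the bench, about 200 mm long, to be left alone

How it is judged (in metres and radians):
On the way:
1. the cap, held in the fingers, is slipped over the peg to the bottom of its hole (peg at least 29 of the 36 mm deep) (x of peg_tip in the frame of cap between -0.006 and 0.006 m and y of peg_tip in the frame of cap between -0.011 and 0.011 m and z of peg_tip in the frame of cap between -0.011 and 0.011 m and contact force between cap and the fingers above 1 N), for 0.1 s.
At the end, for the whole second after the job is handed in: The cap is held in the fingers, still (under 30 mm/s), its hole facing up within 17 degrees of vertical, its centre within 50 mm of the tray's centre seen from above and 110 to 250 mm above the bench, so that nothing else carries it (angle between cap's own x axis and vertical below 0.3 rad and horizontal distance between cap and drip_tray below 0.05 m and height (world z) of cap between 0.11 and 0.25 m and contact force between cap and the fingers above 1 N and linear speed of cap below 0.03 m/s); the arm keeps its last pose, push and grip.
It fails at once if a pot or tool on the bench is shifted by more than 30 mm (distance of any of kiln_prop, test_tile, rib, slip_jar, clay_bowl, mug, glaze_brush from where it was at the start of the episode above 0.03 m).
It also fails if it takes over 48 s, if anything falls off the work surface, if the arm or the gripper's body presses on something with over 40 N, if the wrist force passes 120 N, or if a joint passes its speed limit or range.

## Working session

There is one attempt and no reset: what is moved stays moved. The work goes in short steps, Python scripts to look and compute and a tool call to move; the robot and the scene stay as the last step left them, time stands still between calls to the robot, and variables do not carry over. Pictures are saved under pics/ and viewed, at most 10 in all, crops included, and the job is handed in when it is done.

Besides the shell and the picture viewer there is one more tool, called as name(argument=value, ...) on one line, values as JSON. carry_out: Moves the arm, as the interface text tells. Its arguments: {"type":"object","properties":{"travel":{"type":"array","items":{"type":"array","items":{"type":"number"}}},"dr":{"type":"array","items":{"type":"array","items":{"type":"number"}}},"jaw":{"type":"array","items":{"type":"number"}},"force":{"type":"number"}},"required":["travel","dr","jaw"]}

```bash
mkdir -p pics; ls; python3 - <<'E'
from rig import monitor, optics, ticket
import cv2
for n in("scene","top"):
    cv2.imwrite(f"pics/{n}0.png",optics.grab_frame(n)); c=optics.camera_info(n); print(n,c)
print(monitor.sense())
E
```

```text
pics
scene {'K': array([[471.54266379,   0.        , 319.20427158],
       [  0.        , 471.54266379, 196.27349304],
       [  0.        ,   0.        ,   1.        ]]), 'k1': -0.09967866493293247, 'world_to_cam': array([[-4.52075054e-01,  8.91841036e-01,  1.57388669e-02,
         2.44831085e+02],
       [-4.58932491e-01, -2.47691079e-01,  8.53246798e-01,
         1.57591364e+02],
       [ 7.64858885e-01,  3.78508515e-01,  5.21269787e-01,
        -1.61422924e+03],
       [ 0.00000000e+00,  0.00000000e+00,  0.00000000e+00,
         1.00000000e+00]])}
top {'K': array([[428.13143126,   0.        , 318.65708053],
       [  0.        , 428.13143126, 196.6095528 ],
       [  0.        ,   0.        ,   1.        ]]), 'k1': -0.05135011811125789, 'world_to_cam': array([[-7.22625011e-03, -9.99724266e-01,  2.23421777e-02,
        -2.42551043e+01],
       [ 9.98327087e-01, -5.93080984e-03,  5.75139419e-02,
        -4.85545540e+02],
       [-5.73655761e-02,  2.27204113e-02,  9.98094672e-01,
        -1.16363554e+03],
       [ 0.00000000e+00,  0.00000000e+00,  0.00000000e+00,
         1.00000000e+00]])}
{'time_s': 0.1, 'joints': array([ 1.25444191e+00,  1.24402323e-01,  1.65151679e+00, -3.63778673e-05,
        1.36746881e+00, -8.25787479e-02]), 'qvel': array([-0.00206225, -0.00173171, -0.0029495 , -0.00060861,  0.00297134,
       -0.00026735]), 'joint_torque': array([ 3.27065409e-04, -4.18881011e+01, -3.61097610e+01,  7.76787358e-02,
        4.61530918e-02, -6.46965054e-05]), 'position': array([150.42265653, 631.77484371, 213.546473  ]), 'tcp_rot': array([-1.60404743e-04,  1.16618137e-01,  9.93176421e-01, -8.83362699e-04]), 'wrist_force': array([-0.43738792, -0.42105256,  0.35683823]), 'wrist_torque': array([0.03050406, 0.02056388, 0.04328757]), 'grip_force': 0.0, 'opening': 95.02053929407862}
```

View pics/top0.png

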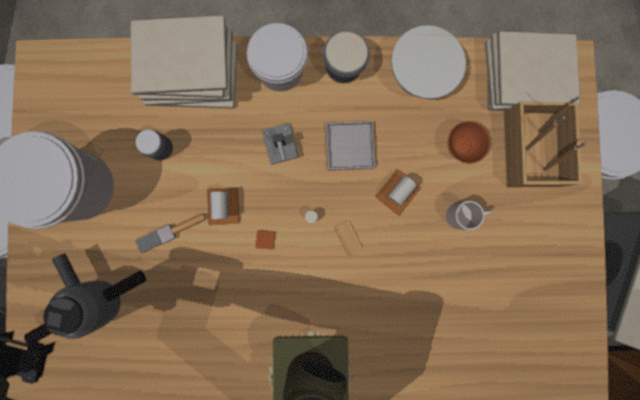

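View pics/scene0.png

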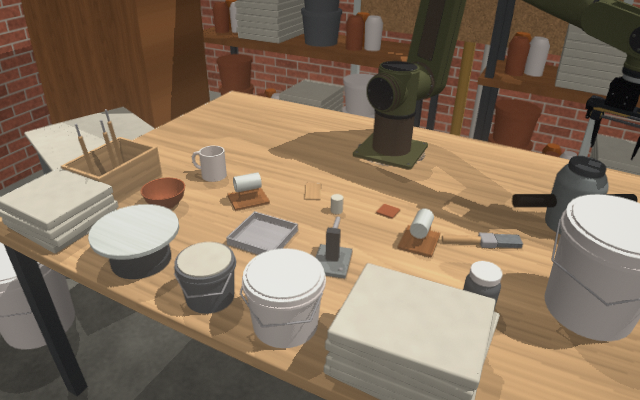

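The top view shows cradles at (223,205) and (400,190), the peg at (283,145), the tray at (351,146), the prop at (311,216) and the tile at (265,240). I'll zoom in on the two cylinders and the peg.

```bash
cat > h.py <<'E'
import numpy as np, cv2
from rig import monitor, optics, ticket
def ray(n,u,v,ci=None):
    c=ci or optics.camera_info(n); K,W=c["K"],c["world_to_cam"]
    s=cv2.undistortPoints(np.array([[[u,v]]],float),K,np.array([c["k1"],0,0,0,0.]))[0,0]
    R=W[:3,:3]; return -R.T@W[:3,3], R.T@np.array([s[0],-s[1],-1])
def at(n,u,v,z,ci=None):
    o,d=ray(n,u,v,ci); return o+d*(z-o[2])/d[2]
def proj(n,P,ci=None):
    c=ci or optics.camera_info(n); K,W=c["K"],c["world_to_cam"]
    p=W[:3,:3]@np.array(P,float)+W[:3,3]; s=np.array([p[0],-p[1]])/-p[2]; s=s*(1+c["k1"]*(s@s)); return K[:2,:2]@s+K[:2,2]
E
python3 - <<'E'
from h import *
s=cv2.imread("pics/scene0.png");t=cv2.imread("pics/top0.png")
def crop(i,u,v,w,h,k): return cv2.resize(i[v-h:v+h,u-w:u+w],None,fx=k,fy=k,interpolation=cv2.INTER_CUBIC)
a=np.hstack([crop(s,247,188,25,25,5),crop(s,420,230,25,25,5),crop(s,335,245,25,25,5)])
b=np.hstack([crop(t,400,190,25,25,5),crop(t,223,205,25,25,5),crop(t,283,143,25,25,5)])
cv2.imwrite("pics/c1.png",np.vstack([a,b]))
for n,(u,v,z) in dict(A=(220,205,75),B=(403,189,75),post=(283,143,85),tray=(351,146,10),prop=(311,216,45),tile=(265,240,7),rib=(349,238,6),mug=(467,215,85),bowl=(468,141,55),jar=(152,143,100)).items(): print(n,at("top",u,v,z).round(0))
E
```

```text
A [462. 231.  75.]
B [ 501. -248.   75.]
post [622.  66.  85.]
tray [ 626. -119.   10.]
prop [432.  -6.  45.]
tile [367. 121.   7.]
rib [ 371. -111.    6.]
mug [ 431. -414.   85.]
bowl [ 632. -433.   55.]
jar [621. 402. 100.]
```

View pics/c1.png

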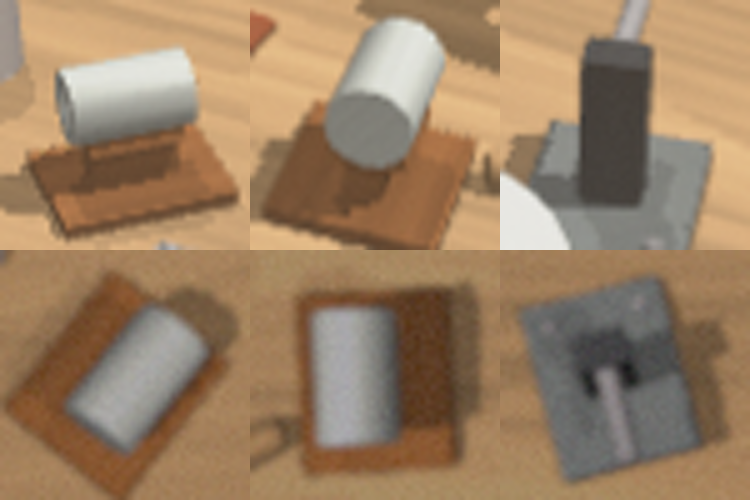

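Comparing the two views: at top (220,205) the scene view shows a plain end face, so that is the roller. The piece at top (403,189) shows a dark hole sliver at its far -y end, so that is the cap (yaw about -38°). I'll move the arm over the cap.

carry_out(travel=[[0,0,0.06],[0,0,0.12],[0.32,-0.83,0.12],[0.32,-0.83,0.12],[0.32,-0.83,0.12],[0.32,-0.83,0.12],[0.32,-0.83,0.12],[0.32,-0.83,0.12]], dr=[[0,0,0],[0,0,0],[0,0,-0.1],[0,0,-0.2],[0,0,-0.3],[0,0,-0.43],[0,0,-0.43],[0,0,-0.43]], jaw=[-1,-1,-1,-1,-1,-1,-1,-1], force=25)

```text
time_s: 1.1
position: [285.6, 280.5, 334.2]
tcp_rot: [0.0, 0.325, 0.946, -0.0]
wrist_force: [0.6, -0.2, 1.3]
opening: 95.1
grip_force: 0.0
```

carry_out(travel=[[0.175,-0.455,0],[0.175,-0.455,0],[0.175,-0.455,0],[0.175,-0.455,0],[0.175,-0.455,0],[0.175,-0.455,0],[0.175,-0.455,0],[0.175,-0.455,0]], dr=[[0,0,0],[0,0,0],[0,0,0],[0,0,0],[0,0,0],[0,0,0],[0,0,0],[0,0,0]], jaw=[-1,-1,-1,-1,-1,-1,-1,-1])

```text
time_s: 2.1
position: [460.6, -175.0, 334.0]
tcp_rot: [-0.0, 0.327, 0.945, 0.0]
wrist_force: [0.2, 1.2, -0.1]
opening: 95.1
grip_force: 0.0
```

carry_out(travel=[[0,0,0],[0,0,0],[0,0,0]], dr=[[0,0,0],[0,0,0],[0,0,0]], jaw=[-1,-1,-1])

```text
time_s: 2.48
position: [460.3, -171.6, 334.8]
tcp_rot: [0.0, 0.325, 0.946, 0.0]
wrist_force: [-0.1, -0.5, 0.3]
opening: 95.3
grip_force: 0.0
```

```bash
python3 - <<'E'
from h import *
import pickle
ci=optics.camera_info("wrist"); im=optics.grab_frame("wrist")
cv2.imwrite("pics/w1.png",im); pickle.dump(ci,open("w1.pkl","wb"))
W=ci["world_to_cam"];print("cam",-W[:3,:3].T@W[:3,3],-W[2,:3]);s=monitor.sense();print(s["position"],s["joints"],s["wrist_force"])
for p in[(501,-248,57),(626,-119,0),(622,66,85)]:print(proj("wrist",p,ci))
E
```

```text
cam [ 393.69932757 -120.58266271  504.98511174] [ 0.23340494 -0.18231565 -0.95513514]
[ 460.37134082 -171.49418567  334.92365074] [-4.65989810e-01 -2.81413788e-01  1.83316213e+00  1.34171042e-04
  1.58922693e+00 -1.37462355e+00] [-0.14409073 -0.20991254  0.26221555]
[300.74170121 208.97800803]
[402.55421184 208.23330354]
[523.64178065 151.29508786]
```

View pics/w1.png

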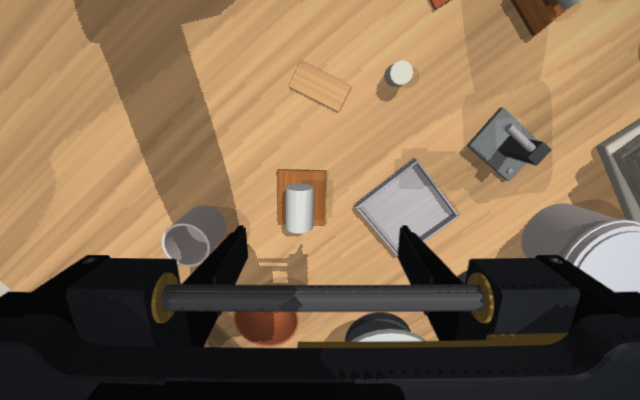

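The wrist picture shows the cap at (300,208), the tray at (407,207), the peg tip near (508,127), and the post at (540,152). I'll enlarge the cap and peg from this picture.

```bash
python3 - <<'E'
from h import *
w=cv2.imread("pics/w1.png")
a=cv2.resize(w[170:250,265:340],None,fx=5,fy=5,interpolation=cv2.INTER_CUBIC)
b=cv2.resize(w[100:180,475:550],None,fx=5,fy=5,interpolation=cv2.INTER_CUBIC)
cv2.imwrite("pics/c2.png",np.hstack([a,b]))
E
```

```text
(no output)
```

View pics/c2.png

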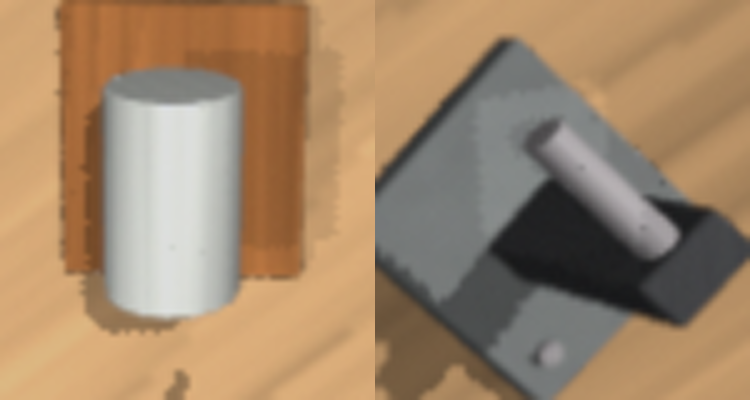

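```bash
cat > fit.py <<'E'
from h import *
import pickle
from scipy.optimize import least_squares
ci=pickle.load(open("w1.pkl","rb")); ct=optics.camera_info("top")
px=lambda x,y,u0,v0:(u0+(x+.5)/5-.5, v0+(y+.5)/5-.5)
T=np.linspace(0,2*np.pi,73)
def pts(n,c,p,end):
    x,y,yaw=p;h=np.array([np.cos(yaw),np.sin(yaw),0]);n_=np.array([-h[1],h[0],0])
    return np.array([proj(n,np.array([x,y,57.5])+end*35*h+22*np.cos(t)*n_+22*np.sin(t)*np.array([0,0,1]),c) for t in T])
def model(p):
    a=pts("wrist",ci,p,-1);b=pts("wrist",ci,p,1)
    return np.array([a[:,0].min(),a[:,0].max(),a[:,1].min(),b[:,0].min(),b[:,0].max(),b[:,1].max()])
m=[px(103,90,265,170)[0],px(243,90,265,170)[0],px(103,68,265,170)[1],px(106,292,265,170)[0],px(240,290,265,170)[0],px(240,318,265,170)[1]]
r=least_squares(lambda p:model(p)-m,[500,-248,-.66],x_scale=[1,1,.01]);print("cap",r.x,np.degrees(r.x[2]),r.fun)
# top check
tc=np.mean([px(x,y,375,165) for x,y in[(68,155),(125,202),(155,55),(210,100)]],0);print("top cap px",tc,proj("top",[r.x[0],r.x[1],62],ct))
tip=at("wrist",*px(170,134,475,100),85,ci);base=at("wrist",*px(287,246,475,100),85,ci);d=base-tip
print("peg",tip,base,np.linalg.norm(d),np.degrees(np.arctan2(d[1],d[0])))
print("top tip",at("top",*px(128,208,258,118),85), "top base",at("top",*px(108,120,258,118),87))
print("base corners check: scene post top", proj("scene",[*(tip+d/np.linalg.norm(d)*60)[:2],93]))
E
python3 fit.py
```

```text
cap [ 497.67860916 -248.32570425   -0.68461614] -39.22561522491983 [-0.20623814  0.19382698 -0.4332172  -0.1803481   0.19407212  0.44936993]
top cap px [402.5 190.2] [402.08433777 190.46354541]
peg [577.28580915  64.95862911  85.        ] [626.24760768  77.40547874  85.        ] 50.51912291726048 14.263341406760384
top tip [579.12331931  65.51792576  85.        ] top base [624.96129652  75.71017065  87.        ]
base corners check: scene post top [332.74064653 229.69407811]
```

The fit agrees across cameras to within about 2 mm. The cap is at (498,-248,57.5) with yaw -39.2°, and the peg tip is at (578,65,85) with yaw 14.3°, measured peg length 50.5 mm.

```bash
cat >> h.py <<'E'
from scipy.spatial.transform import Rotation as Ro
def toolR(yawdeg,lean):
    """tool leaning its body towards heading yaw by lean (rad); lean<0: pointing outward"""
    y=np.radians(yawdeg); n=np.array([-np.sin(y),np.cos(y),0]); h=np.array([np.cos(y),np.sin(y),0])
    z=-np.cos(lean)*np.array([0,0,1])-np.sin(lean)*h
    return Ro.from_matrix(np.column_stack([np.cross(n,z),n,z]))
def move(grasp,yawdeg,lean,back=0):
    "travel (m) and dr (rad) from the present pose to put the grasp point at grasp, backed off along tool z"
    s=monitor.sense(); q=s["tcp_rot"]; R0=Ro.from_quat([q[1],q[2],q[3],q[0]]); R=toolR(yawdeg,lean)
    z=R.as_matrix()[:,2]; t=np.array(grasp)+z*(19-back)
    print("travel",((t-s["position"])/1000).round(4),"dr",(R*R0.inv()).as_rotvec().round(4),"z",z.round(3),"F",s["wrist_force"].round(1))
E
python3 - <<'E'
from h import *
move((498,-248.3,57.5),-39.2,.55,110)
move((498,-248.3,57.5),-39.2,.55,0)
E
```

```text
travel [ 0.0745 -0.1069 -0.1998] dr [ 0.3431  0.4306 -0.0214] z [-0.405  0.33  -0.853] F [-0.1 -0.2  0.3]
travel [ 0.0299 -0.0705 -0.2936] dr [ 0.3431  0.4306 -0.0214] z [-0.405  0.33  -0.853] F [-0.1 -0.2  0.3]
```

carry_out(travel=[[0.018,-0.027,-0.05],[0.037,-0.053,-0.1],[0.056,-0.08,-0.15],[0.0745,-0.1069,-0.1998],[0.0745,-0.1069,-0.1998],[0.0745,-0.1069,-0.1998]], dr=[[0.086,0.108,-0.005],[0.172,0.215,-0.011],[0.257,0.323,-0.016],[0.343,0.4306,-0.0214],[0.343,0.4306,-0.0214],[0.343,0.4306,-0.0214]], jaw=[-1,-1,-1,-1,-1,-1])

```text
time_s: 3.28
position: [535.3, -278.7, 135.0]
tcp_rot: [-0.256, 0.323, 0.906, 0.091]
wrist_force: [0.4, 0.1, 0.9]
opening: 95.0
grip_force: 0.0
```

```bash
python3 - <<'E'
from h import *
move((498,-248.3,57.5),-39.2,.55,0)
ci=optics.camera_info("wrist");cv2.imwrite("pics/w2.png",optics.grab_frame("wrist"));print(proj("wrist",(498,-248.3,57.5),ci),monitor.sense()["joints"])
E
```

```text
travel [-0.045   0.0367 -0.0937] dr [ 0.0001 -0.0015  0.0002] z [-0.405  0.33  -0.853] F [0.4 0.1 0.9]
[323.43602066 197.17540623] [-0.59184413  0.42920695  1.48407182  0.04833448  1.77058326 -1.48192881]
```

View pics/w2.png

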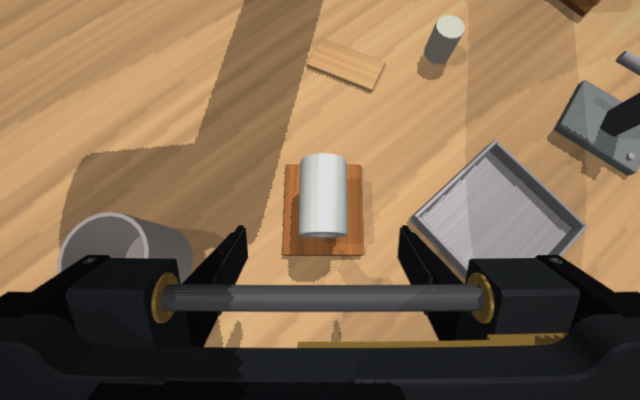

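The cap (u≈323) sits centred between the fingers (245 to 400), aligned and clear of the mug. I'll descend along the tool axis and close.

carry_out(travel=[[-0.015,0.012,-0.031],[-0.03,0.0245,-0.0625],[-0.045,0.0367,-0.0937],[-0.045,0.0367,-0.0937],[-0.045,0.0367,-0.0937]], dr=[[0,0,0],[0,0,0],[0,0,0],[0,0,0],[0,0,0]], jaw=[-1,-1,-1,-1,-1])

```text
time_s: 3.95
position: [492.6, -244.1, 46.5]
tcp_rot: [-0.252, 0.324, 0.908, 0.09]
wrist_force: [0.1, -0.5, 0.5]
opening: 95.1
grip_force: 0.0
```

carry_out(travel=[[0,0,0],[0,0,0],[0,0,0],[0,0,0],[0,0,0],[0,0,0]], dr=[[0,0,0],[0,0,0],[0,0,0],[0,0,0],[0,0,0],[0,0,0]], jaw=[1,1,1,1,1,1], force=30)

```text
time_s: 4.7
position: [490.6, -242.2, 41.2]
tcp_rot: [-0.256, 0.324, 0.906, 0.092]
wrist_force: [1.9, 2.8, 1.5]
opening: 43.9
grip_force: 30.0
```

Gripped at 43.9 mm. Now I'll lift straight up and work out the peg approach.

carry_out(travel=[[0,0,0.03],[0,0,0.07],[0,0,0.12],[0,0,0.12],[0,0,0.12]], dr=[[0,0,0],[0,0,0],[0,0,0],[0,0,0],[0,0,0]], jaw=[1,1,1,1,1])

```text
time_s: 5.32
position: [489.5, -242.6, 160.0]
tcp_rot: [-0.257, 0.324, 0.906, 0.091]
wrist_force: [-0.3, -0.0, -2.3]
opening: 43.8
grip_force: 30.0
```

```bash
python3 - <<'E'
from h import *
s=monitor.sense();print(s["position"],s["joints"],s["opening"],s["wrist_force"],s["wrist_torque"])
h=np.array([np.cos(np.radians(14.3)),np.sin(np.radians(14.3)),0]);tip=np.array([578,65,85])
for d in(-80,-45,1): print(d,end=" ");move(tip+h*d,14.3,.55)
ci=optics.camera_info("wrist");cv2.imwrite("pics/w3.png",optics.grab_frame("wrist"))
E
```

```text
[ 489.52704363 -242.61148333  160.01314199] [-0.5857317   0.29536315  1.620215    0.0519118   1.77501064 -1.47449843] 43.76821968645845 [-0.262094   -0.04958702 -2.33831284] [-0.38098694 -0.3811206   0.00323078]
-80 travel [ 0.0013  0.2854 -0.0912] dr [ 0.0013 -0.0017  0.935 ] z [-0.506 -0.129 -0.853] F [-0.3 -0.  -2.3]
-45 travel [ 0.0352  0.294  -0.0912] dr [ 0.0013 -0.0017  0.935 ] z [-0.506 -0.129 -0.853] F [-0.3 -0.  -2.3]
1 travel [ 0.0798  0.3054 -0.0912] dr [ 0.0013 -0.0017  0.935 ] z [-0.506 -0.129 -0.853] F [-0.3 -0.  -2.3]
```

View pics/w3.png

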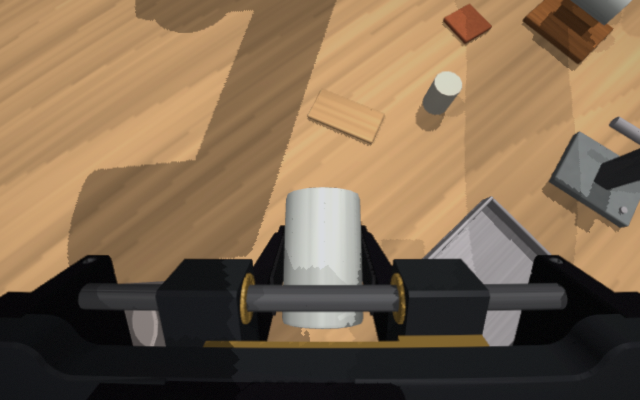

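The cap is held centred and straight in the jaws (285 to 360 px across, plain end at row 188). I'll carry it at height to the front of the peg, rotating on the way.

carry_out(travel=[[0,0.045,0],[0,0.095,0],[0,0.145,0],[0,0.195,0],[0.001,0.24,0],[0.001,0.285,0],[0.001,0.285,0],[0.001,0.285,0]], dr=[[0,0,0.16],[0,0,0.32],[0,0,0.48],[0,0,0.64],[0,0,0.8],[0,0,0.935],[0,0,0.935],[0,0,0.935]], jaw=[1,1,1,1,1,1,1,1])

```text
time_s: 6.38
position: [490.1, 42.0, 159.6]
tcp_rot: [-0.271, -0.12, 0.954, -0.034]
wrist_force: [0.5, 0.2, -3.2]
opening: 44.0
grip_force: 30.0
```

carry_out(travel=[[0,0,-0.045],[0,0,-0.09],[0,0,-0.09],[0,0,-0.09]], dr=[[0,0,0],[0,0,0],[0,0,0],[0,0,0]], jaw=[1,1,1,1])

```text
time_s: 6.88
position: [491.6, 41.2, 72.2]
tcp_rot: [-0.269, -0.119, 0.955, -0.034]
wrist_force: [-0.0, 0.6, -0.8]
opening: 43.6
grip_force: 30.0
```

```bash
python3 - <<'E'
from h import *
h=np.array([np.cos(np.radians(14.3)),np.sin(np.radians(14.3)),0]);tip=np.array([578,65,85])
for d in(-80,-45,1): print(d,end=" ");move(tip+h*d,14.3,.55)
cw=optics.camera_info("wrist");w=optics.grab_frame("wrist");s=optics.grab_frame("scene");t=optics.grab_frame("top")
cv2.imwrite("pics/w4.png",w);cv2.imwrite("pics/s4.png",s);cv2.imwrite("pics/t4.png",t)
g=monitor.sense();q=g["tcp_rot"];z=Ro.from_quat([q[1],q[2],q[3],q[0]]).as_matrix()[:,2];c=g["position"]-19*z
print("grasp pt",c)
def box(i,pts):
    for p in pts: cv2.circle(i,tuple(int(round(a)) for a in p),1,(0,0,255),-1)
S=s.copy()
a=cv2.resize(s[170:270,280:400],(480,400),interpolation=cv2.INTER_CUBIC)
for n in("scene",):
  for P in(c-35*h,c+35*h,tip,tip+50*h):
    u=proj(n,P);cv2.circle(a,(int((u[0]-280)*4),int((u[1]-170)*4)),2,(0,0,255),-1)
b=cv2.resize(w[150:350,240:400],(320,400),interpolation=cv2.INTER_CUBIC)
n_=np.array([-h[1],h[0],0])
for P in(c-35*h+[0,0,22],c-35*h-[0,0,22],c-35*h+22*n_,c-35*h-22*n_,c+35*h+22*n_,c+35*h-22*n_):
    u=proj("wrist",P,cw);cv2.circle(b,(int((u[0]-240)*2),int((u[1]-150)*2)),2,(0,0,255),-1)
cv2.imwrite("pics/c4.png",np.hstack([a,b]))
E
```

```text
-80 travel [-0.0008  0.0016 -0.0034] dr [0.0015 0.0003 0.0019] z [-0.506 -0.129 -0.853] F [-0.   0.6 -0.8]
-45 travel [ 0.0331  0.0102 -0.0034] dr [0.0015 0.0003 0.0019] z [-0.506 -0.129 -0.853] F [-0.   0.6 -0.8]
1 travel [ 0.0777  0.0216 -0.0034] dr [0.0015 0.0003 0.0019] z [-0.506 -0.129 -0.853] F [-0.   0.6 -0.8]
grasp pt [502.20280882  44.36455189  89.46495059]
```

View pics/c4.png

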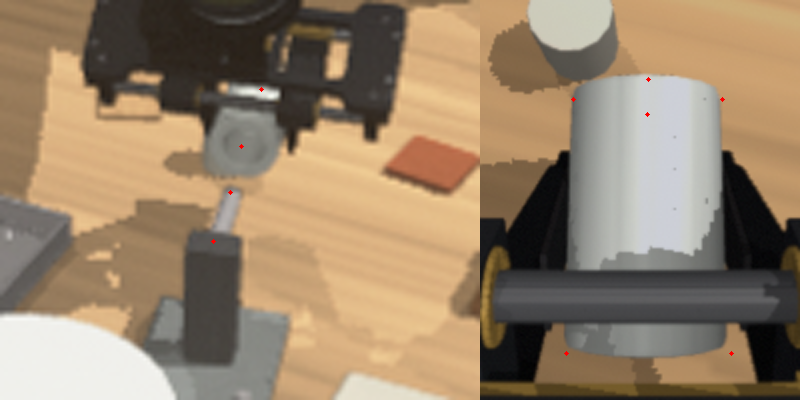

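The scene view shows the cap's hole at (245,146) of the crop, about 1 px from its predicted place, with the peg straight ahead. Going in slowly.

carry_out(travel=[[-0.001,0.0015,-0.0015],[0.011,0.005,-0.0015],[0.024,0.008,-0.0015],[0.036,0.011,-0.0015],[0.048,0.014,-0.0015],[0.048,0.014,-0.0015],[0.048,0.014,-0.0015]], dr=[[0,0,0],[0,0,0],[0,0,0],[0,0,0],[0,0,0],[0,0,0],[0,0,0]], jaw=[1,1,1,1,1,1,1])

```text
time_s: 7.9
position: [538.8, 56.2, 69.4]
tcp_rot: [-0.27, -0.12, 0.955, -0.034]
wrist_force: [-0.6, -0.9, -2.8]
opening: 43.8
grip_force: 30.0
```

```bash
python3 - <<'E'
from h import *
h=np.array([np.cos(np.radians(14.3)),np.sin(np.radians(14.3)),0]);tip=np.array([578,65,85])
for d in(-30,-8,1): print(d,end=" ");move(tip+h*d,14.3,.55)
print(monitor.sense()["wrist_force"],monitor.sense()["wrist_torque"])
E
```

```text
-30 travel [ 0.0005 -0.001  -0.0006] dr [ 0.0013 -0.001   0.    ] z [-0.506 -0.129 -0.853] F [-0.6 -0.9 -2.8]
-8 travel [ 0.0218  0.0044 -0.0006] dr [ 0.0013 -0.001   0.    ] z [-0.506 -0.129 -0.853] F [-0.6 -0.9 -2.8]
1 travel [ 0.0306  0.0066 -0.0006] dr [ 0.0013 -0.001   0.    ] z [-0.506 -0.129 -0.853] F [-0.6 -0.9 -2.8]
[-0.59379801 -0.89597904 -2.75801818] [ 0.13598166 -0.48756308 -0.01705877]
```

No force, so the mouth is over the tip. I'll go on to near bottom, then creep until contact.

carry_out(travel=[[0.007,0.0005,-0.0005],[0.014,0.0025,-0.0005],[0.022,0.0045,-0.0005],[0.022,0.0045,-0.0005],[0.022,0.0045,-0.0005]], dr=[[0,0,0],[0,0,0],[0,0,0],[0,0,0],[0,0,0]], jaw=[1,1,1,1,1])

```text
time_s: 8.52
position: [561.0, 60.7, 69.1]
tcp_rot: [-0.27, -0.12, 0.955, -0.034]
wrist_force: [0.1, 0.2, -1.6]
opening: 43.6
grip_force: 30.0
```

carry_out(travel=[[0.002,0.0005,0],[0.004,0.001,0],[0.006,0.0015,0],[0.006,0.0015,0],[0.006,0.0015,0]], dr=[[0,0,0],[0,0,0],[0,0,0],[0,0,0],[0,0,0]], jaw=[1,1,1,1,1])

```text
time_s: 9.15
position: [567.0, 62.2, 69.1]
tcp_rot: [-0.27, -0.12, 0.955, -0.034]
wrist_force: [-0.3, 0.2, -1.6]
opening: 43.7
grip_force: 30.0
```

carry_out(travel=[[0.001,0.0002,0],[0.002,0.0005,0],[0.003,0.0008,0],[0.003,0.0008,0],[0.003,0.0008,0]], dr=[[0,0,0],[0,0,0],[0,0,0],[0,0,0],[0,0,0]], jaw=[1,1,1,1,1])

```text
time_s: 9.78
position: [569.4, 62.8, 69.2]
tcp_rot: [-0.27, -0.12, 0.955, -0.034]
wrist_force: [-4.7, -0.6, -0.6]
opening: 43.7
grip_force: 30.0
```

The peg touches bottom: -4.7 N along the axis, at the expected depth. I'll press slightly and hold, then draw off.

carry_out(travel=[[0.001,0.0002,0],[0.001,0.0002,0],[0.001,0.0002,0]], dr=[[0,0,0],[0,0,0],[0,0,0]], jaw=[1,1,1])

```text
time_s: 10.15
position: [569.4, 62.8, 69.2]
tcp_rot: [-0.272, -0.119, 0.954, -0.035]
wrist_force: [-6.8, -3.0, -0.0]
opening: 43.9
grip_force: 30.0
```

carry_out(travel=[[-0.01,-0.0025,0],[-0.025,-0.0065,0],[-0.04,-0.01,0],[-0.06,-0.015,0],[-0.08,-0.02,0],[-0.08,-0.02,0],[-0.08,-0.02,0]], dr=[[0,0,0],[0,0,0],[0,0,0],[0,0,0],[0,0,0],[0,0,0],[0,0,0]], jaw=[1,1,1,1,1,1,1])

```text
time_s: 11.02
position: [491.9, 43.3, 69.5]
tcp_rot: [-0.269, -0.12, 0.955, -0.034]
wrist_force: [0.3, -1.0, -2.1]
opening: 43.6
grip_force: 30.0
```

carry_out(travel=[[0,0,0.05],[0,0,0.1],[0,0,0.15],[0,0,0.2],[0,0,0.2],[0,0,0.2]], dr=[[0,0,0],[0,0,0],[0,0,0],[0,0,0],[0,0,0],[0,0,0]], jaw=[1,1,1,1,1,1])

```text
time_s: 11.78
position: [491.2, 43.3, 268.2]
tcp_rot: [-0.27, -0.12, 0.955, -0.034]
wrist_force: [0.3, 0.6, -1.9]
opening: 43.5
grip_force: 30.0
```

```bash
python3 - <<'E'
from h import *
w=cv2.imread("pics/w1.png")
import pickle
ci=pickle.load(open("w1.pkl","rb"))
print([at("wrist",u,v,22,ci).round() for u,v in[(355,208),(416,160),(458,213)]])
print(monitor.sense()["joints"].round(2))
move((624,-119,180),-11,.55-np.pi/2); move((540,30,290),-11,.55-np.pi/2)
E
```

```text
[array([ 565., -183.,   22.]), array([559., -55.,  22.]), array([683., -48.,  22.])]
[ 0.04  0.11  1.65 -0.12  1.92 -1.79]
travel [ 0.1487 -0.1654 -0.0981] dr [ 0.0464 -1.5811 -0.3457] z [ 0.837 -0.163 -0.523] F [ 0.3  0.6 -1.9]
travel [ 0.0647 -0.0164  0.0119] dr [ 0.0464 -1.5811 -0.3457] z [ 0.837 -0.163 -0.523] F [ 0.3  0.6 -1.9]
```

Insertion done and drawn off. I'll turn the cap hole-up at height while moving over the tray, whose centre measures about (624,-117).

carry_out(travel=[[0.015,-0.016,0.01],[0.03,-0.033,0.02],[0.045,-0.049,0.02],[0.06,-0.066,0.02],[0.075,-0.082,0.02],[0.09,-0.098,0.02],[0.105,-0.115,0.01],[0.119,-0.131,0]], dr=[[0.0046,-0.158,-0.0346],[0.0093,-0.316,-0.069],[0.0139,-0.474,-0.104],[0.0186,-0.632,-0.138],[0.0232,-0.79,-0.173],[0.0278,-0.949,-0.207],[0.0325,-1.107,-0.242],[0.0371,-1.265,-0.2766]], jaw=[1,1,1,1,1,1,1,1])

```text
time_s: 12.78
position: [609.1, -88.2, 265.7]
tcp_rot: [0.345, 0.044, 0.936, -0.046]
wrist_force: [0.4, 0.2, -1.8]
opening: 43.3
grip_force: 30.0
```

```bash
python3 - <<'E'
from h import *
print(monitor.sense()["joints"].round(2),monitor.sense()["position"])
move((624,-117,180),-11,.55-np.pi/2)
E
```

```text
[-0.25 -0.39  2.15  0.08  0.68 -1.77] [609.12217545 -88.16680113 265.65614521]
travel [ 0.0308 -0.0319 -0.0956] dr [ 0.0076 -0.316  -0.0675] z [ 0.837 -0.163 -0.523] F [ 0.4  0.2 -1.8]
```

carry_out(travel=[[0.01,-0.01,-0.02],[0.02,-0.02,-0.05],[0.031,-0.032,-0.08],[0.031,-0.032,-0.096],[0.031,-0.032,-0.096],[0.031,-0.032,-0.096],[0.031,-0.032,-0.096],[0.031,-0.032,-0.096]], dr=[[0.003,-0.12,-0.026],[0.005,-0.22,-0.047],[0.0076,-0.316,-0.0675],[0.0076,-0.316,-0.0675],[0.0076,-0.316,-0.0675],[0.0076,-0.316,-0.0675],[0.0076,-0.316,-0.0675],[0.0076,-0.316,-0.0675]], jaw=[1,1,1,1,1,1,1,1])

```text
time_s: 13.78
position: [620.1, -148.0, 191.3]
tcp_rot: [0.48, 0.066, 0.875, -0.016]
wrist_force: [0.3, 0.1, -2.1]
opening: 43.3
grip_force: 30.0
```

```bash
python3 - <<'E'
from h import *
s=monitor.sense();print(s["joints"].round(2),s["position"],np.abs(s["qvel"]).max())
move((624,-117,180),-11,.55-np.pi/2)
i=optics.grab_frame("scene");t=optics.grab_frame("top")
a=cv2.resize(i[110:290,180:380],(600,540));u=proj("scene",(624,-117,180));cv2.circle(a,(int((u[0]-180)*3),int((u[1]-110)*3)),3,(0,0,255),-1)
cv2.imwrite("pics/f.png",a);cv2.imwrite("pics/ft.png",t)
E
```

```text
[-0.45 -0.32  2.34  1.1   0.32 -2.8 ] [ 620.06214467 -148.01390064  191.29728185] 0.011236170826305547
travel [ 0.0198  0.0279 -0.0212] dr [-0.0379 -0.0144 -0.0615] z [ 0.837 -0.163 -0.523] F [ 0.3  0.1 -2.1]
```

View pics/f.png

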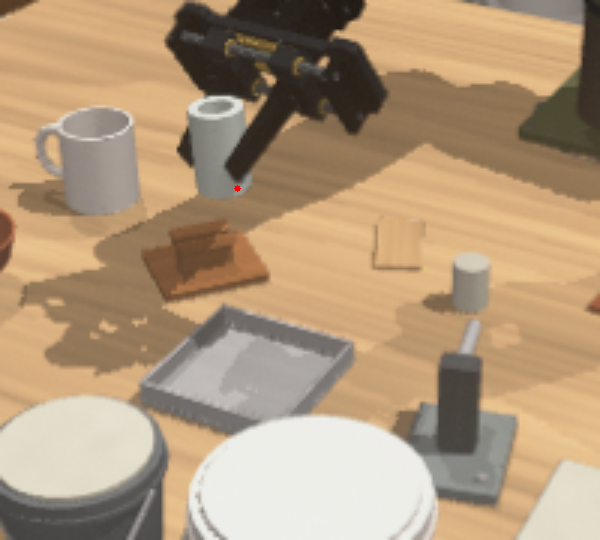

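The cap is upright with the hole visible at (217,105), but joint 5 sits on its limit (0.32). It stopped about 35 mm short of the tray centre. I'll go a little higher with a slightly steeper tool to bring it in.

```bash
python3 - <<'E'
from h import *
move((610,-125,225),-11,.67-np.pi/2)
move((622,-117,215),-11,.67-np.pi/2)
E
```

```text
travel [0.0044 0.0202 0.0214] dr [-0.0182  0.1049 -0.0593] z [ 0.769 -0.15  -0.621] F [-0.4 -0.3 -1.9]
travel [0.0164 0.0282 0.0114] dr [-0.0182  0.1049 -0.0593] z [ 0.769 -0.15  -0.621] F [-0.4 -0.3 -1.9]
```

carry_out(travel=[[0.001,0.005,0.01],[0.002,0.01,0.021],[0.003,0.015,0.021],[0.0044,0.02,0.021],[0.01,0.024,0.021],[0.016,0.028,0.021],[0.016,0.028,0.021],[0.016,0.028,0.021]], dr=[[-0.009,0.05,-0.03],[-0.018,0.105,-0.059],[-0.018,0.105,-0.059],[-0.018,0.105,-0.059],[-0.018,0.105,-0.059],[-0.018,0.105,-0.059],[-0.018,0.105,-0.059],[-0.018,0.105,-0.059]], jaw=[1,1,1,1,1,1,1,1])

```text
time_s: 14.88
position: [635.6, -120.7, 211.4]
tcp_rot: [0.433, 0.087, 0.896, -0.042]
wrist_force: [0.1, -0.8, -2.9]
opening: 43.7
grip_force: 30.0
```

```bash
python3 - <<'E'
from h import *
s=monitor.sense();print(s["joints"].round(2),s["position"],np.abs(s["qvel"]).max())
q=s["tcp_rot"];R=Ro.from_quat([q[1],q[2],q[3],q[0]]).as_matrix();print("grasp",s["position"]-19*R[:,2])
# cap x in the tool frame from the grasp pose
cx=toolR(0,.55).as_matrix().T@[1,0,0]; print("cap axis",R@cx)
move((622,-117,225),-11,.67-np.pi/2)
E
```

```text
[-0.31 -0.32  2.26  0.3   0.32 -1.93] [ 635.6032255  -120.7106694   211.38218132] 0.0056181837597388115
grasp [ 621.00541865 -117.86655482  223.20652263]
cap axis [ 0.11904451 -0.02391126  0.99260096]
travel [0.001  0.0009 0.0018] dr [-0.001  -0.0016  0.0009] z [ 0.769 -0.15  -0.621] F [ 0.1 -0.8 -2.9]
```

```bash
python3 - <<'E'
from h import *
print(monitor.sense()["joints"][4])
i=optics.grab_frame("scene");t=optics.grab_frame("top")
a=cv2.resize(i[110:290,180:380],(445,400))
for P in((621,-118,223),(621,-118,258),(621,-118,188)):
    u=proj("scene",P);cv2.circle(a,(int((u[0]-180)*2.225),int((u[1]-110)*2.222)),2,(0,0,255),-1)
b=cv2.resize(t[100:250,280:410],(346,400))
cv2.imwrite("pics/f2.png",np.hstack([a,b]))
E
```

```text
0.3223270911280456
```

View pics/f2.png

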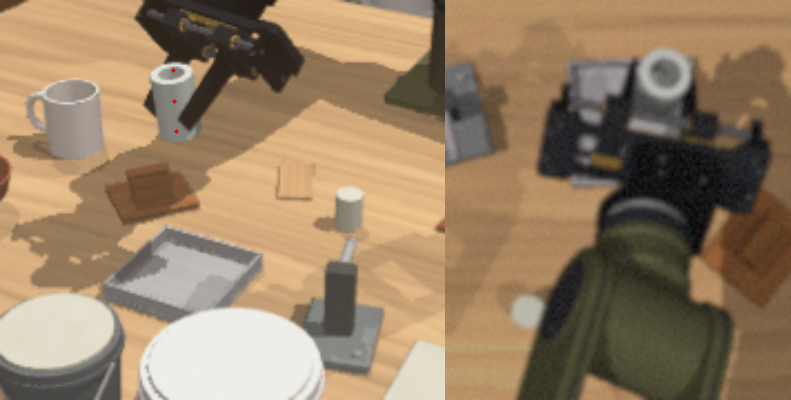

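The final picture shows the cap hole-up in the jaws (hole at (173,70)), within a couple of pixels of the predicted axis. It is over the tray, and nothing in view has been disturbed. Handing in.

```bash
python3 -c "
from rig import ticket; print(ticket.sign_off())"
```

```text
the job is handed in; nothing more can be done
None
```

The cap was slipped over the peg to the bottom of its hole (contact felt), then drawn off and handed in hole-up, held still over the middle of the drip tray with its centre about 22 cm above the bench (higher than the suggested 15 cm, within the 11–25 cm limit) and tilted about 7°; the sign-off returned no verdict.

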